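# Make up the rebuild kit for one cylinder

## Task

Make up the rebuild kit in the blue caddy: stand the piston in the large round well, the small bucket tappet in the small round well, the short bearing cap in the rectangular slot, and put the timing sprocket over the post. Each must sit fully down in its place, the same way up as it is now. Leave the larger tappet and the longer bearing cap where they are on the bench; they belong to another engine.

Things in the scene. Friction and masses are not known exactly. Their poses are not given: they have to be found in the camera images.
- piston: The piston: plain aluminium, round, 60 mm diameter, 50 mm tall, three dark ring grooves near its top and two shallow round marks on its flat crown; stands crown up on the bench. About 0.17 kg. Origin: centre of its underside, z up. Belongs in the bay with the large round well.
- tappet_small: The small bucket tappet: plain steel cup with a round wall, 32 mm outer diameter, 28 mm tall, wall 3.5 mm, open end up. About 0.055 kg. Origin: centre of its underside, z up. Belongs in the bay with the small round well.
- cap_short: Short bearing cap: aluminium bridge 60 mm long (its x), 20 mm wide (its y), shoulders 26 mm high, raised crown 30 mm long in the middle to 34 mm; two 18 mm feet with an open arch 16 mm high between, two dark bolt holes on top. Grip its flat long sides at mid-length, 16 to 34 mm above its underside. About 0.09 kg. Origin: centre of underside, z up. Goes in the slot bay.
- sprocket: The timing sprocket: steel ring with 24 fine teeth, 57 mm over the teeth (54 mm where fingers meet it), 20 mm thick, with a 28 mm bore right through; lies flat. About 0.22 kg. Origin: centre of its underside, z along the bore, up. Belongs over the post of the bay that has one.
- tappet_large: Look-alike to leave where it is: a larger bucket tappet from another engine, the same plain steel cup but 52 mm outer diameter, 28 mm tall, open end up. Loose. Origin: centre of its underside.
- cap_long: Look-alike to leave where it is: a longer bearing cap from another engine, like the short one but 92 mm long (its x), 20 mm wide, 34 mm high at the middle. Loose. Origin: centre of its underside.
- bay_large_round: Large round well: block 16 mm high with a central round well, 78 mm diameter, 10 mm deep, floor 6 mm above origin. One of four fixed grey 92 mm bays, two by two at 96 mm centres, all turned alike, floors lined black, in a blue caddy 204 mm square with a 22 mm high rim; corners change. Origin: centre of the bay's underside, 4 mm above the bench, z up, x and y along its sides.
- bay_small_round: Small round well: block 16 mm high with a central round well, 48 mm diameter, 10 mm deep, floor 6 mm above origin. One of four fixed grey 92 mm bays, two by two at 96 mm centres, all turned alike, floors lined black, in a blue caddy 204 mm square with a 22 mm high rim; corners change. Origin: centre of the bay's underside, 4 mm above the bench, z up, x and y along its sides.
- bay_slot: Rectangular slot: block 16 mm high with a central slot, 78 mm along its x, 38 mm along its y, 10 mm deep, floor 6 mm above origin. One of four fixed grey 92 mm bays, two by two at 96 mm centres, all turned alike, floors lined black, in a blue caddy 204 mm square with a 22 mm high rim; corners change. Origin: centre of the bay's underside, 4 mm above the bench, z up, x and y along its sides.
- bay_post: Post bay: flat plate with a round seat 40 mm across with its top 16 mm above origin, and a central post 10 mm thick up to 44 mm. One of four fixed grey 92 mm bays, two by two at 96 mm centres, all turned alike, floors lined black, in a blue caddy 204 mm square with a 22 mm high rim; corners change. Origin: centre of the bay's underside, 4 mm above the bench, z up, x and y along its sides.
Not all that is in view belongs to the job. Leave any brown or yellow look-alike of the sprocket alone.

How it is judged:
By the outcome, as a careful person would: the job done as asked, in the order asked, and still so for the second after the job is handed in, with the robot touching nothing.
It also fails if it takes over 96 s, if anything falls off the work surface, if the arm or the gripper's body presses on something with over 40 N, if the wrist force passes 120 N, or if a joint passes its speed limit or range.

## Robot

A 7-joint arm with a two-finger parallel gripper is mounted at the origin on the work surface. World frame = base frame: x ahead of the robot, y to its left, z up, the work surface at z = 0. Lengths are in mm, angles in rad, forces in N, time in s.
With the tool pointing down it reaches from about 400 to 875 mm from the base axis. Payload 4.4 kg.
Tool frame: the origin (TCP) lies midway between the tips of the shut fingers; the grasp point (between the pads) lies ctrl.grip_depth behind it (ctrl.grip_depth is the distance from the TCP to the grasp point, in mm); y points along the fingers, x is the direction in which the jaws open and shut, and the axes are right-handed (so a half turn about y gives the same grasp; the last joint's range is limited). The gripper opens to 85 mm and grips with 20 to 120 N. Pads are 22 mm wide; open, the fingers measure 114 mm over their backs; the gripper's body (76 mm by 85 mm) begins 54 mm behind the grasp point. The pads swing forward as they close: fully open they stand 13 mm farther back than shut.
Start: joints at [1.11, 0.628, 0.038, 1.517, -0.027, 0.996, -0.02], TCP at [250.033, -600.001, 231.313] pointing down, gripper open.
Joint ranges: [-3.06, 3.06], [-0.37, 2.12], [-1.25, 1.32], [0.18, 2.47], [-1.1, 4.24], [0.23, 1.98], [-2.94, 2.94]. Speed limits (rad/s): [2.57, 2.57, 3.14, 3.14, 3.14, 3.14, 3.14].

## Interface

Orientations are given as [roll, pitch, yaw] about the fixed x, y, z axes, in that order (R = Rz(yaw) Ry(pitch) Rx(roll)).
In Python, from cell import ctrl gives the robot as it stands. The module is installed in compiled form; this text tells all that it offers.
- The arm moves only by the tool play_rows, never from a script. Its argument "rows" is a list of rows, each a list of 3 entries, a list of its own where there are three numbers: the opening, from 0 (shut) to 1 (fully open), then the shift along the tool's x, y, z in cm, then the turn, a rotation vector about the tool's x, y, z in degrees. A call has exactly 8 rows; each row shifts and turns the commanded pose from where the row before left it, along the tool's axes as they then stand; what a row does not reach is not made up. A row lasts 1/10 s, in which the tool goes at most 50 mm and 8.59 degrees, less where a joint would pass 70% of its speed; a pose out of reach is approached as far as the arm can. A call with a gripper value outside its range is refused whole. The fingers move at their own pace and stop on an object; the grip force is fixed at half the most. Time passes only in rows, so rows that do not move let the fingers close, or fill a call up. It gives the time, the measured TCP pose, the force and the opening at its end, in the units of the state.
- ctrl.read_state(): the state, without advancing time (a new reading comes with each control period).
- ctrl.get_image(name): name is "scene" or "side" or "wrist"; returns a dict with "img" (400x640x3 uint8, red, green, blue), "fx", "fy", "cx", "cy" (pixels), "extrinsics" (4x4, takes a point from camera to world coordinates). Camera axes: x right, y up, looking along -z (the intrinsics and any distortion apply to the point x, -y, -z); pixel columns grow to the right and rows downward; lengths in mm; the calibration is good to about 2 mm. A picture is of the moment at which its call begins. There is no depth.
- ctrl.finish_job(): hands the job in, once; it reports no verdict.
Trained networks look in a picture, given as the dict that the camera call returned (one of the last four; its "shot" number tells which), for a name from the list of things; names that differ only in an ending like _2 or _b are one class to them, and where a whole thing is asked for, a point or a joint stands for the part that bears it (a point fixed in the world has none). Each returns a list of dicts, best first, with "conf" (0 to 1); they miss things now and then, are a little off and sometimes report something else, mostly with a low value. They report only what shows in the picture. A call takes as long as a camera call. They do not tell look-alikes from the thing itself.
- ctrl.regions_of(picture, thing): "pixels" (400x640 bool, what is visible of it) and "centre" ([column, row] as shares, 0 to 1, of the picture: columns of its width, rows of its height, amid what is visible of it).
- ctrl.mark_of(picture, thing): "centre" ([column, row] as shares, 0 to 1, of the picture: columns of its width, rows of its height: a listed point, or the origin of a listed thing).
The state is a dict: "clock": time; "qpos": joint angles; "qd": joint speeds; "tau": joint torques, N m; "eef_pos": TCP position; "tool_rot": TCP orientation; "force": force on the tool from outside, world axes, zero at the start; "torque": the same for the moment, N m; "width": finger opening in mm.
Only numpy, scipy, OpenCV 4.12 (cv2) and the standard library are available. Lean on these libraries where they do the work, as an engineer would, in place of code of your own. Each camera call takes 0.05 s, during which the arm holds its last target.

## Working session

There is one attempt and no reset: what is moved stays moved. The work goes in short steps, Python scripts to look and compute and a tool call to move; the robot and the scene stay as the last step left them, time stands still between calls to the robot, and variables do not carry over. Pictures are saved under pics/ and viewed, and the job is handed in when it is done.

Besides the shell and the picture viewer there is one more tool, called in YAML: its name, and indented under it one key for each argument. play_rows: Moves the arm, as the interface text tells. Its arguments: {"type":"object","properties":{"rows":{"type":"array","items":{"type":"array"}}},"required":["rows"]}

```bash
mkdir -p pics; cat > h.py <<'E'
import numpy as np, cv2
from cell import ctrl
def save(p,n,crop=None,s=1):
    im=p["img"][:,:,::-1]
    if crop: im=im[crop[1]:crop[3],crop[0]:crop[2]]
    if s!=1: im=cv2.resize(im,None,fx=s,fy=s,interpolation=cv2.INTER_CUBIC)
    cv2.imwrite("pics/"+n,im)
def ray(p,u,v):
    E=np.array(p["extrinsics"]); d=np.array([(u-p["cx"])/p["fx"],-(v-p["cy"])/p["fy"],-1.])
    return E[:3,3],E[:3,:3]@d
def at(p,u,v,z):
    o,d=ray(p,u,v); return o+d*(z-o[2])/d[2]
def proj(p,P):
    E=np.array(p["extrinsics"]); c=E[:3,:3].T@(np.array(P)-E[:3,3])
    return p["cx"]+p["fx"]*c[0]/-c[2], p["cy"]-p["fy"]*c[1]/-c[2]
E
python3 - <<'E'
from h import *
s=ctrl.read_state(); print(s, ctrl.grip_depth)
for n in ["scene","side","wrist"]:
    p=ctrl.get_image(n); save(p,n+"0.png"); print(n,[k for k in p],p["fx"],p["cx"],p["cy"],np.round(p["extrinsics"],3).tolist())
E
```

```text
{'clock': 0.0, 'qpos': array([ 1.11020778,  0.62933508,  0.03842673,  1.51838309, -0.02701135,
        0.99629667, -0.01996083]), 'qd': array([ 1.36095892e-03, -4.62802736e-04,  7.02010821e-04,  7.33820125e-04,
       -2.40982168e-03, -9.49728756e-05,  6.63633983e-04]), 'tau': array([-6.18084050e-04, -5.63410306e+01,  1.22592453e+00, -1.93448013e+01,
        1.08004760e-02,  1.04398438e-02, -4.11979784e-06]), 'eef_pos': array([ 249.79297962, -599.40124819,  230.39113978]), 'tool_rot': array([-1.57080271,  0.00190481, -1.17596282]), 'force': array([0.16097905, 0.12796261, 0.33945196]), 'torque': array([ 0.02196598, -0.0589543 ,  0.04344989]), 'width': 85.36351133446414} 18.700000000000003
scene ['img', 'fx', 'fy', 'cx', 'cy', 'extrinsics', 'shot'] 441.9386712394358 312.7245098829623 201.94311542658482 [[0.671, -0.609, 0.422, 944.141], [0.741, 0.548, -0.388, -418.895], [0.006, 0.573, 0.819, 948.019], [0.0, 0.0, 0.0, 1.0]]
side ['img', 'fx', 'fy', 'cx', 'cy', 'extrinsics', 'shot'] 432.4764949943683 322.7568703448071 205.6541111987466 [[-0.959, 0.174, -0.224, 187.767], [-0.283, -0.579, 0.764, 885.081], [0.003, 0.797, 0.605, 746.453], [0.0, 0.0, 0.0, 1.0]]
wrist ['img', 'fx', 'fy', 'cx', 'cy', 'extrinsics', 'shot'] 282.511538238488 316.6082170385263 195.70256156307138 [[0.384, 0.872, 0.303, 328.353], [-0.923, 0.363, 0.125, -567.767], [-0.001, -0.328, 0.945, 372.265], [0.0, 0.0, 0.0, 1.0]]
```

View pics/scene0.png

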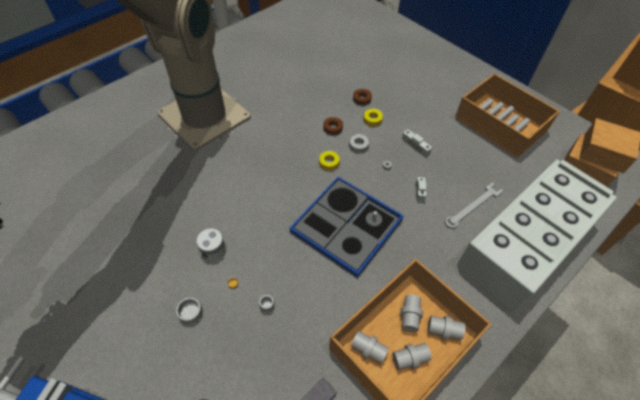

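View pics/side0.png

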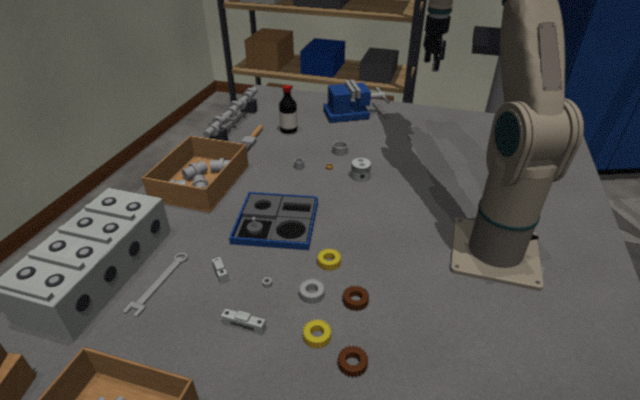

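View pics/wrist0.png

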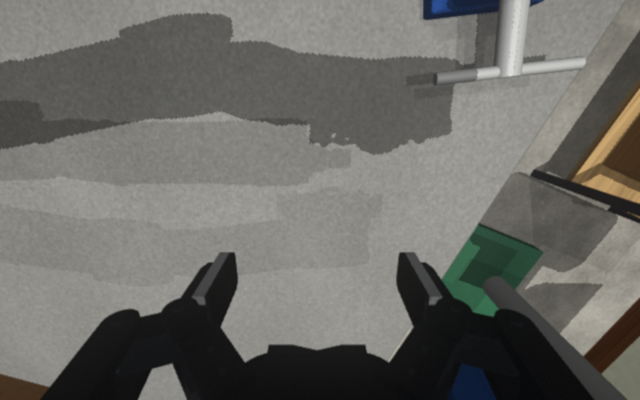

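```bash
python3 - <<'E'
from h import *
H=dict(piston=0,tappet_small=0,cap_short=0,sprocket=0,tappet_large=0,cap_long=0,bay_large_round=4,bay_small_round=4,bay_slot=4,bay_post=4)
for n in ["scene","side"]:
    p=ctrl.get_image(n)
    for t,z in H.items():
        for r in ctrl.mark_of(p,t)[:3]:
            u,v=r["centre"][0]*640,r["centre"][1]*400
            print(n,t,round(r["conf"],2),(round(u),round(v)),at(p,u,v,z).round()[:2])
E
```

```text
scene piston 0.65 (214, 250) [ 401. -242.]
scene tappet_small 0.46 (268, 305) [ 599. -235.]
scene tappet_small 0.15 (213, 249) [ 398. -244.]
scene cap_short 0.73 (421, 192) [624. 268.]
scene sprocket 0.8 (369, 120) [348. 359.]
scene sprocket 0.72 (362, 101) [274. 404.]
scene sprocket 0.68 (356, 141) [381. 269.]
scene cap_long 0.73 (416, 146) [509. 383.]
scene bay_large_round 0.82 (340, 201) [503.  82.]
scene bay_large_round 0.19 (414, 147) [509. 372.]
scene bay_small_round 0.63 (352, 246) [619.  13.]
scene bay_slot 0.9 (319, 230) [532. -15.]
scene bay_post 0.6 (373, 221) [604. 103.]
side piston 0.82 (358, 178) [ 400. -224.]
side piston 0.68 (339, 154) [ 493. -355.]
side tappet_small 0.61 (300, 165) [ 598. -249.]
side cap_short 0.52 (219, 275) [622. 270.]
side sprocket 0.77 (309, 293) [402. 262.]
side sprocket 0.77 (328, 263) [387. 158.]
side sprocket 0.72 (350, 363) [270. 408.]
side tappet_large 0.56 (340, 150) [ 495. -379.]
side cap_long 0.58 (240, 326) [512. 389.]
side bay_large_round 0.59 (289, 230) [517.  74.]
side bay_small_round 0.82 (265, 211) [610.  16.]
side bay_slot 0.91 (297, 211) [524. -10.]
side bay_post 0.81 (258, 229) [598.  93.]
side bay_post 0.63 (359, 177) [ 395. -228.]
side bay_post 0.26 (297, 168) [ 599. -223.]
```

```bash
cat >> h.py <<'E'
from scipy.spatial.transform import Rotation as Ro
def plan(x,y,z,yaw):
    """tool-frame shift (cm) to TCP target and total turn (deg about tool y) """
    s=ctrl.read_state(); R=Ro.from_euler('xyz',s["tool_rot"])
    d=R.inv().apply(np.array([x,y,z])-s["eef_pos"])/10
    T=Ro.from_euler('xyz',[-np.pi/2,0,yaw]); r=(R.inv()*T).as_rotvec(degrees=True)
    print("clock",s["clock"],"pos",s["eef_pos"].round(1),"rot",s["tool_rot"].round(3),"w",round(s["width"],1),"F",s["force"].round(1))
    print("shift in current tool axes cm",d.round(2),"turn",r.round(2)," | shift in target axes",(T.inv().apply(np.array([x,y,z])-s["eef_pos"])/10).round(2))
E
python3 - <<'E'
from h import *
plan(403,-235,215,-1.34)
E
```

```text
clock 1.25 pos [ 250.1 -600.   231.3] rot [-1.571 -0.    -1.176] w 85.3 F [-0.3  0.4  0.4]
shift in current tool axes cm [-27.81   1.63  28.16] turn [-0.   9.4  0. ]  | shift in target axes [-32.03   1.63  23.24]
```

play_rows:
  rows:
    - [1,[-3.4,0.2,3.5],[0,0,0]]
    - [1,[-3.4,0.2,3.5],[0,0,0]]
    - [1,[-3.4,0.2,3.5],[0,0,0]]
    - [1,[-3.4,0.2,3.5],[0,0,0]]
    - [1,[-3.4,0.2,3.5],[0,0,0]]
    - [1,[-3.4,0.2,3.5],[0,0,0]]
    - [1,[-3.4,0.2,3.5],[0,0,0]]
    - [1,[-3.4,0.2,3.5],[0,4.7,0]]

```text
clock: 2.05
eef_pos: [404.6, -239.6, 215.6]
tool_rot: [-1.57, -0.001, -1.26]
force: [0.4, 0.1, 0.6]
width: 85.3
```

```bash
python3 - <<'E'
from h import *
plan(403,-235,215,-1.34)
p=ctrl.get_image("wrist");save(p,"w1.png")
p=ctrl.get_image("wrist")
r=ctrl.regions_of(p,"piston")
for k in r: print(k["conf"],k["centre"], k["pixels"].sum())
plan(403,-235,215,-1.34)
E
```

```text
clock 2.05 pos [ 404.6 -239.6  215.6] rot [-1.57e+00 -1.00e-03 -1.26e+00] w 85.3 F [0.4 0.1 0.6]
shift in current tool axes cm [-0.48  0.06 -0.01] turn [-0.06  4.58  0.03]  | shift in target axes [-0.48  0.06 -0.05]
0.89 [0.5103, 0.4627] 2252
clock 2.2 pos [ 405.8 -237.4  215.5] rot [-1.570e+00  1.000e-03 -1.249e+00] w 85.6 F [-0.5 -0.7  0.3]
shift in current tool axes cm [-0.32  0.05 -0.19] turn [-0.06  5.19 -0.05]  | shift in target axes [-0.3   0.05 -0.22]
```

View pics/w1.png

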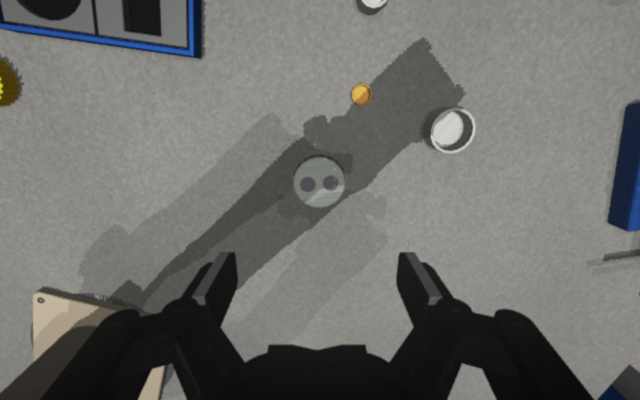

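```bash
python3 - <<'E'
from h import *
p=ctrl.get_image("wrist")
r=ctrl.regions_of(p,"piston")[0]["pixels"]
v,u=np.nonzero(r); print(u.min(),u.max(),v.min(),v.max())
# crown: fit circle in image by simulating crown+base silhouette
def cost(c):
    n=0
    pts=[]
    for z in(0,50):
        for a in np.linspace(0,2*np.pi,40): pts.append(proj(p,[c[0]+30*np.cos(a),c[1]+30*np.sin(a),z]))
    pts=np.array(pts); return pts
for c in [(400,-235)]:
    pts=cost(c)
    for _ in range(6):
        du=(u.min()+u.max())/2-(pts[:,0].min()+pts[:,0].max())/2; dv=(v.min()+v.max())/2-(pts[:,1].min()+pts[:,1].max())/2
        a=at(p,320,190,25);b=at(p,320+du,190+dv,25);c=np.array(c)+(b-a)[:2];pts=cost(c)
    print(c,pts.min(0),pts.max(0))
print("crown centre direct",at(p,319,182,50))
plan(*c,150,-1.34)
E
```

```text
294 346 152 208
[ 398.96210721 -244.43110654] [293.64539811 150.71622294] [346.35459479 209.28377706]
crown centre direct [ 401.76519524 -242.29180511   50.        ]
clock 2.3 pos [ 404.  -241.6  215.6] rot [-1.571e+00 -1.000e-03 -1.257e+00] w 85.3 F [ 0.1 -0.4  0.2]
shift in current tool axes cm [ 0.11  6.56 -0.56] turn [-0.    4.75  0.05]  | shift in target axes [ 0.16  6.56 -0.55]
```

play_rows:
  rows:
    - [1,[0.05,4.0,-0.4],[0,4.7,0]]
    - [1,[0,4.5,0],[0,0,0]]
    - [1,[0,4.5,0],[0,0,0]]
    - [1,[0,4.0,0],[0,0,0]]
    - [1,[0,2.3,0],[0,0,0]]
    - [1,[0,1.0,0],[0,0,0]]
    - [0.4,[0,0,0],[0,0,0]]
    - [0,[0,0,0],[0,0,0]]

```text
clock: 3.1
eef_pos: [401.6, -245.4, 16.2]
tool_rot: [-1.576, 0.004, -1.342]
force: [-2.0, -0.6, 12.6]
width: 59.2
```

play_rows:
  rows:
    - [0,[0,0,0],[0,0,0]]
    - [0,[0,0,0],[0,0,0]]
    - [0,[0,-1.0,0],[0,0,0]]
    - [0,[0,-2.5,0],[0,0,0]]
    - [0,[0,-4.0,0],[0,0,0]]
    - [0,[0,-4.5,0],[0,0,0]]
    - [0,[0,-2.0,0],[0,0,0]]
    - [0,[0,0,0],[0,0,0]]

```text
clock: 3.9
eef_pos: [404.6, -245.7, 159.7]
tool_rot: [-1.569, -0.001, -1.34]
force: [1.1, 0.4, -1.0]
width: 58.4
```

```bash
python3 - <<'E'
from h import *
plan(480,-70,150,-1.34)
p=ctrl.get_image("wrist");save(p,"w2.png")
E
```

```text
clock 3.9 pos [ 404.6 -245.7  159.7] rot [-1.569e+00 -1.000e-03 -1.340e+00] w 58.4 F [ 1.1  0.4 -1. ]
shift in current tool axes cm [-15.38   0.98  11.35] turn [-0.07 -0.01  0.03]  | shift in target axes [-15.38   0.97  11.36]
```

View pics/w2.png

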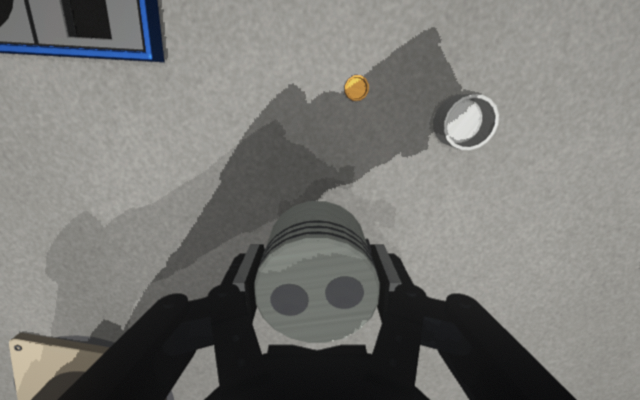

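play_rows:
  rows:
    - [0,[-3.4,-0.1,1.9],[0,0,0]]
    - [0,[-3.4,-0.1,1.9],[0,0,0]]
    - [0,[-3.4,-0.2,1.9],[0,0,0]]
    - [0,[-3.4,-0.2,1.9],[0,0,0]]
    - [0,[-3.4,-0.2,1.9],[0,0,0]]
    - [0,[-3.4,-0.2,1.9],[0,0,0]]
    - [0,[-3.4,0,1.9],[0,0,0]]
    - [0,[0,0,0],[0,0,0]]

```text
clock: 4.75
eef_pos: [478.3, 24.0, 165.1]
tool_rot: [-1.576, 0.007, -1.331]
force: [0.2, -0.4, -0.9]
width: 58.3
```

```bash
python3 - <<'E'
from h import *
p=ctrl.get_image("wrist");save(p,"w3.png")
for t in ["bay_large_round","bay_small_round","bay_slot","bay_post"]:
    for r in ctrl.mark_of(p,t)[:2]:
        u,v=r["centre"][0]*640,r["centre"][1]*400
        print(t,round(r["conf"],2),(round(u),round(v)),at(p,u,v,4).round(1)[:2])
plan(510,78,100,-1.34)
E
```

```text
bay_large_round 0.85 (269, 139) [507.9  84. ]
bay_large_round 0.74 (103, 191) [404.3 256.6]
bay_small_round 0.79 (371, 41) [621.9   6. ]
bay_slot 0.61 (362, 145) [525.3 -13.9]
bay_slot 0.33 (372, 38) [624.4   6.1]
bay_post 0.56 (271, 34) [604.4  99.5]
clock 5.0 pos [477.1  16.  166. ] rot [-1.577  0.004 -1.343] w 58.3 F [-0.5  0.1 -1.5]
shift in current tool axes cm [-5.27  6.59  4.65] turn [ 0.35 -0.15 -0.23]  | shift in target axes [-5.29  6.6   4.62]
```

View pics/w3.png

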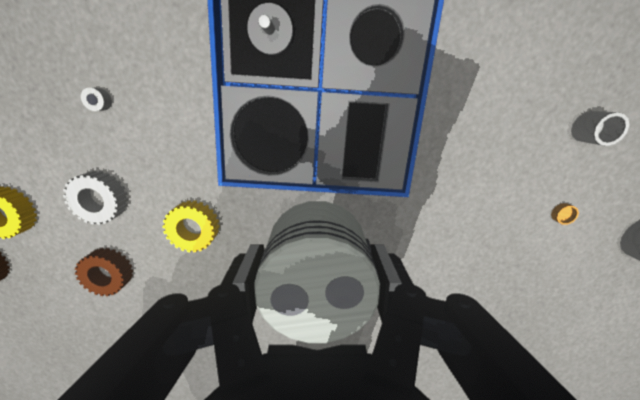

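```bash
python3 - <<'E'
from h import *
p=ctrl.get_image("wrist"); s=ctrl.read_state(); save(p,"w4.png")
q=p["img"].astype(int); b=((q[:,:,2]-q[:,:,0]>60)).astype(np.uint8)
b[260:]=0
c=max(cv2.findContours(cv2.morphologyEx(b,cv2.MORPH_CLOSE,np.ones((5,5))),0,2)[0],key=cv2.contourArea)
print("blue bbox",cv2.boundingRect(c))
pts=c[:,0,:].astype(float); W=np.array([at(p,u,v,20)[:2] for u,v in pts if v>2])
print(cv2.minAreaRect(W.astype(np.float32)))
for u,v in [(219,186),(409,194)]: print(at(p,u,v,22).round(1))
# well ellipses
d=(q.max(2)<45).astype(np.uint8); d[:30]=d[:30]
cs=cv2.findContours(d,0,2)[0]
for k in cs:
    if cv2.contourArea(k)>900 :
        M=cv2.moments(k);u,v=M["m10"]/M["m00"],M["m01"]/M["m00"]
        if v<240: print("dark",cv2.boundingRect(k),at(p,u,v,14).round(1))
E
```

```text
blue bbox (196, 0, 236, 193)
((553.01318359375, 40.67668151855469), (173.56378173828125, 203.99453735351562), 10.24557876586914)
[449.3 115.5  22. ]
[486.4 -83.4  22. ]
dark (335, 99, 43, 76) [531.2 -12.2  14. ]
dark (224, 95, 75, 75) [513.6  82.2  14. ]
dark (340, 5, 49, 56) [623.5   5.1  14. ]
dark (218, 0, 85, 75) [595.6  94.7  14. ]
```

```bash
python3 - <<'E'
from h import *
p=ctrl.get_image("wrist"); s=ctrl.read_state(); R=Ro.from_euler('xyz',s["tool_rot"])
a=at(p,317,290,s["eef_pos"][2]+36); print(a, R.inv().apply(a-s["eef_pos"]))
plan(510.3,81.7,30,-1.34)
E
```

```text
[481.08735554  15.74656622 202.36042603] [  0.95793993 -36.02139626   3.24616356]
clock 5.1 pos [477.5  16.  166.4] rot [-1.576  0.004 -1.343] w 58.3 F [-0.5 -0.3 -1.9]
shift in current tool axes cm [-5.6  13.63  4.75] turn [ 0.29 -0.17 -0.23]  | shift in target axes [-5.64 13.64  4.7 ]
```

play_rows:
  rows:
    - [0,[-2.8,0,2.2],[0.3,0,-0.2]]
    - [0,[-2.8,1.0,2.2],[0,0,0]]
    - [0,[0,3.0,0],[0,0,0]]
    - [0,[0,4.0,0],[0,0,0]]
    - [0,[0,3.6,0],[0,0,0]]
    - [0,[0,1.0,0],[0,0,0]]
    - [0,[0,0.5,0],[0,0,0]]
    - [0,[0,0.2,0],[0,0,0]]

```text
clock: 5.9
eef_pos: [508.9, 81.8, 34.3]
tool_rot: [-1.569, 0.001, -1.341]
force: [-0.3, 0.1, -0.3]
width: 57.7
```

```bash
python3 - <<'E'
from h import *
p=ctrl.get_image("wrist");save(p,"w5.png")
plan(510.3,81.7,24,-1.34)
E
```

```text
clock 5.95 pos [509.1  82.   34.5] rot [-1.568e+00  1.000e-03 -1.341e+00] w 58.1 F [ 1.1 -0.1 -1.9]
shift in current tool axes cm [0.06 1.05 0.11] turn [-0.16 -0.05 -0.04]  | shift in target axes [0.06 1.05 0.11]
```

View pics/w5.png

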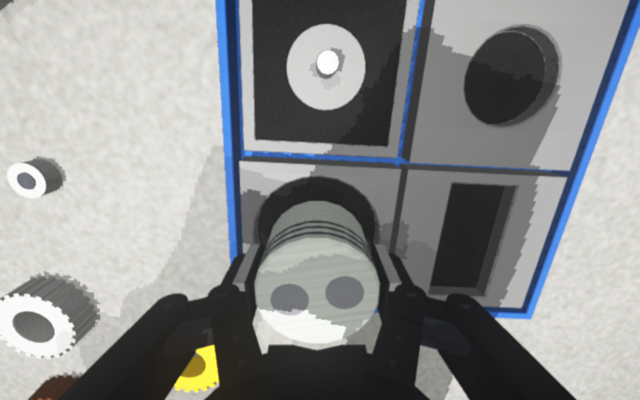

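play_rows:
  rows:
    - [0,[0,0.3,0],[0,0,0]]
    - [0,[0,0.2,0],[0,0,0]]
    - [0,[0,0.2,0],[0,0,0]]
    - [0,[0,0.2,0],[0,0,0]]
    - [0,[0,0.1,0],[0,0,0]]
    - [0,[0,0,0],[0,0,0]]
    - [0,[0,0,0],[0,0,0]]
    - [0,[0,0,0],[0,0,0]]

```text
clock: 6.75
eef_pos: [508.9, 82.5, 26.6]
tool_rot: [-1.567, 0.002, -1.34]
force: [-4.6, -1.7, 27.2]
width: 58.2
```

```bash
python3 - <<'E'
from h import *
p=ctrl.get_image("wrist");save(p,"w6.png",(200,100,440,360),2.3)
plan(510.3,81.7,24,-1.34)
E
```

```text
clock 6.8 pos [508.9  82.5  26.6] rot [-1.567  0.002 -1.34 ] w 58.3 F [-4.1 -0.2 27.9]
shift in current tool axes cm [0.11 0.26 0.12] turn [-0.2  -0.02 -0.11]  | shift in target axes [0.11 0.26 0.12]
```

View pics/w6.png

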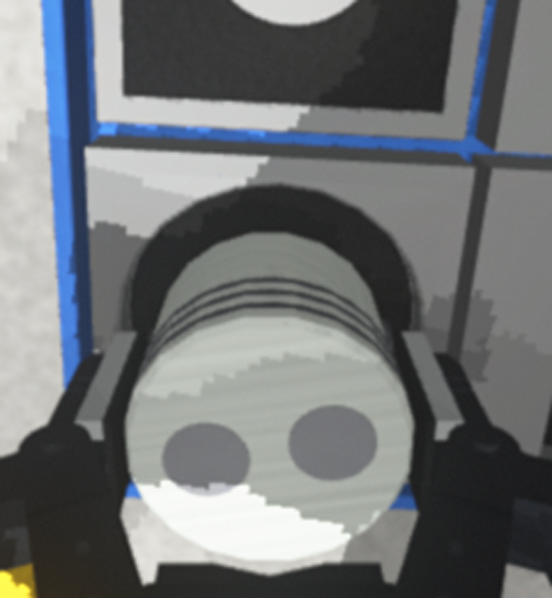

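play_rows:
  rows:
    - [0,[0,-0.2,0],[0,0,0]]
    - [0.95,[0,0,0],[0,0,0]]
    - [0.95,[0,0,0],[0,0,0]]
    - [0.95,[0,0,0],[0,0,0]]
    - [1,[0,-2.0,0],[0,0,0]]
    - [1,[0,-4.0,0],[0,0,0]]
    - [1,[0,-4.5,0],[0,0,0]]
    - [1,[0,-4.0,0],[0,0,0]]

```text
clock: 7.6
eef_pos: [507.9, 82.0, 172.1]
tool_rot: [-1.57, 0.001, -1.34]
force: [1.3, 0.5, -0.2]
width: 85.7
```

```bash
python3 - <<'E'
from h import *
p=ctrl.get_image("wrist");save(p,"w7.png")
plan(570,-220,170,-1.34)
E
```

```text
clock 7.65 pos [511.6  82.3 177.7] rot [-1.560e+00  1.000e-03 -1.341e+00] w 85.2 F [1.3 0.1 4.2]
shift in current tool axes cm [30.76  0.74 -1.21] turn [-0.61 -0.05 -0.04]  | shift in target axes [30.76  0.77 -1.23]
```

View pics/w7.png

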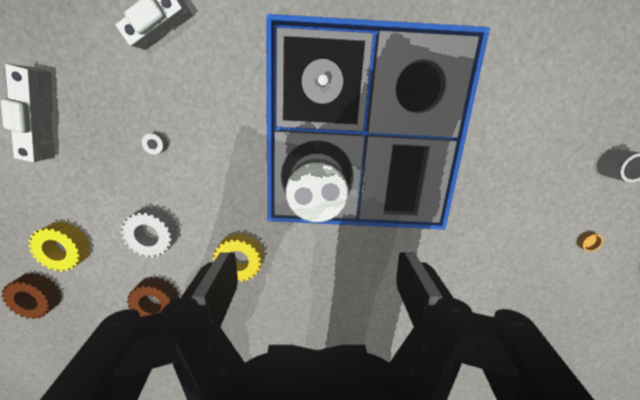

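play_rows:
  rows:
    - [1,[4.4,0.1,0.2],[0,0,0]]
    - [1,[4.4,0.1,0.2],[0,0,0]]
    - [1,[4.4,0.1,0.2],[0,0,0]]
    - [1,[4.4,0.1,0.2],[0,0,0]]
    - [1,[4.4,0.1,0.2],[0,0,0]]
    - [1,[4.4,0.1,0.2],[0,0,0]]
    - [1,[4.4,0.1,0.2],[0,0,0]]
    - [1,[0,0,0],[0,0,0]]

```text
clock: 8.45
eef_pos: [591.7, -223.6, 163.0]
tool_rot: [-1.57, -0.006, -1.349]
force: [-0.9, 0.2, 0.5]
width: 85.3
```

```bash
python3 - <<'E'
from h import *
p=ctrl.get_image("wrist");save(p,"w8.png")
for r in ctrl.regions_of(p,"tappet_small"):
    v,u=np.nonzero(r["pixels"]); print(r["conf"],u.min(),u.max(),v.min(),v.max())
for r in ctrl.mark_of(p,"tappet_small"):
    u,v=r["centre"][0]*640,r["centre"][1]*400; print(r["conf"],u,v,at(p,u,v,0))
plan(600,-240,100,-1.34)
E
```

```text
0.6 316 345 160 194
0.94 328.192 175.07999999999998 [ 598.16203817 -237.16930385    0.        ]
clock 8.6 pos [ 591.5 -213.7  162.6] rot [-1.571  0.003 -1.34 ] w 85.3 F [0.4 0.9 0. ]
shift in current tool axes cm [2.77 6.25 0.23] turn [ 0.01 -0.03 -0.15]  | shift in target axes [2.75 6.26 0.22]
```

View pics/w8.png

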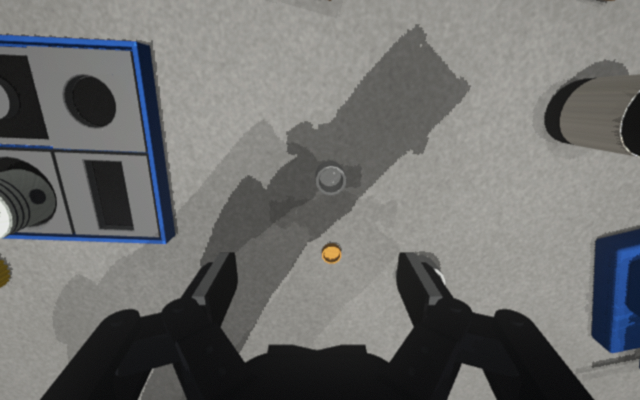

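```bash
python3 - <<'E'
from h import *
p=ctrl.get_image("wrist");save(p,"w9.png",(270,120,390,220),6)
for r in ctrl.regions_of(p,"tappet_small"):
    v,u=np.nonzero(r["pixels"]); print(r["conf"],u.min(),u.max(),v.min(),v.max()); 
q=r["pixels"]
print(at(p,u.min(),v.mean(),28)-at(p,u.max()+1,v.mean(),28))
for c in [(598,-238),(598,-243),(603,-238)]:
  P=np.array([proj(p,[c[0]+16*np.cos(a),c[1]+16*np.sin(a),z]) for z in(0,28) for a in np.linspace(0,6.28,40)])
  print(c,P.min(0),P.max(0))
plan(600,-240,100,-1.34)
E
```

```text
0.88 326 356 162 196
0.7 420 453 257 291
[-8.89000399 37.72421247  0.        ]
(598, -238) [324.41678607 163.32072065] [356.41287756 199.42574944]
(598, -243) [328.77051539 164.34255843] [361.12780029 200.45835824]
(603, -238) [325.48435458 158.93745879] [357.75814055 195.00074817]
clock 8.7 pos [ 592.  -212.3  162.9] rot [-1.57   0.003 -1.338] w 85.6 F [1.2 0.3 0.1]
shift in current tool axes cm [2.89 6.29 0.14] turn [-0.03  0.11 -0.16]  | shift in target axes [2.88 6.29 0.15]
```

View pics/w9.png

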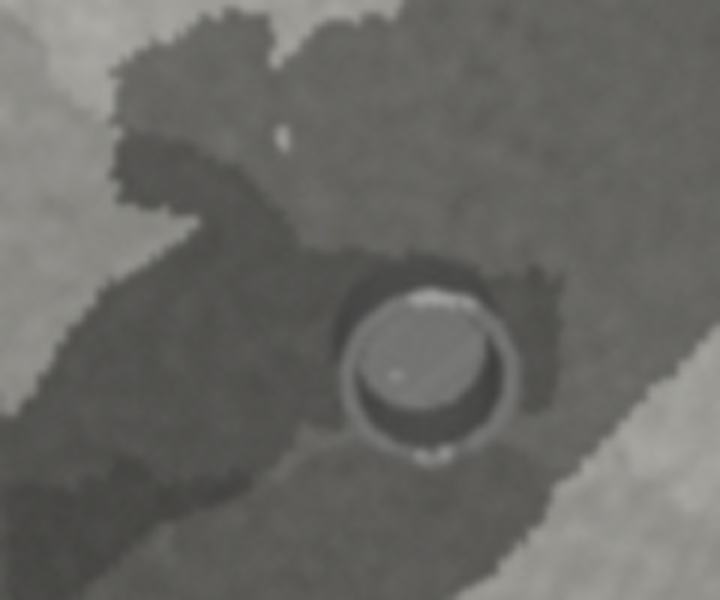

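play_rows:
  rows:
    - [1,[2.8,2.0,0.2],[0,0,0]]
    - [1,[0,4.5,0],[0,0,0]]
    - [1,[0,4.0,0],[0,0,0]]
    - [1,[0,2.5,0],[0,0,0]]
    - [1,[0,1.2,0],[0,0,0]]
    - [1,[0,0.4,0],[0,0,0]]
    - [1,[0,0,0],[0,0,0]]
    - [1,[0,0,0],[0,0,0]]

```text
clock: 9.5
eef_pos: [601.8, -241.3, 19.0]
tool_rot: [-1.568, -0.001, -1.34]
force: [0.2, 0.3, 0.5]
width: 85.7
```

```bash
python3 - <<'E'
from h import *
p=ctrl.get_image("wrist");save(p,"w10.png")
plan(600,-239,15,-1.34)
E
```

```text
clock 9.55 pos [ 601.8 -241.4   19.1] rot [-1.567e+00 -1.000e-03 -1.340e+00] w 85.3 F [-0.5  0.1  0.4]
shift in current tool axes cm [-0.28  0.4  -0.12] turn [-0.19  0.01  0.04]  | shift in target axes [-0.28  0.41 -0.12]
```

View pics/w10.png

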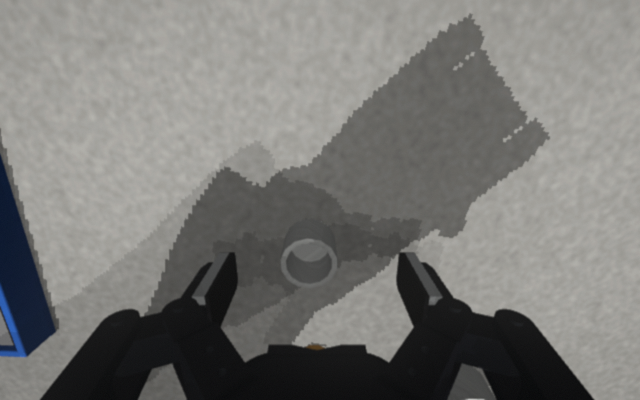

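```bash
python3 - <<'E'
from h import *
p=ctrl.get_image("wrist"); a=at(p,310,263,28); print(a)
plan(a[0],a[1],15,-1.34)
E
```

```text
[ 601.06488416 -238.66165536   28.        ]
clock 9.6 pos [ 601.6 -241.5   19. ] rot [-1.568e+00 -1.000e-03 -1.340e+00] w 85.5 F [ 0.2 -0.5 -0.5]
shift in current tool axes cm [-0.29  0.4   0.01] turn [-0.19 -0.    0.03]  | shift in target axes [-0.29  0.4   0.01]
```

play_rows:
  rows:
    - [1,[-0.3,0.4,0],[0,0,0]]
    - [1,[0,0,0],[0,0,0]]
    - [0,[0,0,0],[0,0,0]]
    - [0,[0,0,0],[0,0,0]]
    - [0,[0,0,0],[0,0,0]]
    - [0,[0,0,0],[0,0,0]]
    - [0,[0,0,0],[0,0,0]]
    - [0,[0,0,0],[0,0,0]]

```text
clock: 10.4
eef_pos: [600.2, -238.5, 13.7]
tool_rot: [-1.569, 0.0, -1.34]
force: [-0.2, 0.0, 3.4]
width: 28.7
```

```bash
python3 - <<'E'
from h import *
plan(600,-239,15,-1.34)
E
```

```text
clock 10.4 pos [ 600.2 -238.5   13.7] rot [-1.569  0.    -1.34 ] w 28.7 F [-0.2  0.   3.4]
shift in current tool axes cm [ 0.05 -0.13 -0.03] turn [-0.1  -0.01 -0.02]  | shift in target axes [ 0.05 -0.13 -0.03]
```

play_rows:
  rows:
    - [0,[0,-0.5,0],[0,0,0]]
    - [0,[0,-2,0],[0,0,0]]
    - [0,[0,-4,0],[0,0,0]]
    - [0,[-3,-2.5,0],[0,0,0]]
    - [0,[-4,0,0],[0,0,0]]
    - [0,[-3,0,0],[0,0,0]]
    - [0,[0,0,0],[0,0,0]]
    - [0,[0,0,0],[0,0,0]]

```text
clock: 11.2
eef_pos: [577.0, -140.3, 103.7]
tool_rot: [-1.57, 0.001, -1.339]
force: [-0.1, -0.4, 0.2]
width: 29.1
```

```bash
python3 - <<'E'
from h import *
plan(621.7,4.3,40,-1.34)
p=ctrl.get_image("wrist");save(p,"w11.png")
E
```

```text
clock 11.2 pos [ 577.  -140.3  103.7] rot [-1.570e+00  1.000e-03 -1.339e+00] w 29.1 F [-0.1 -0.4  0.2]
shift in current tool axes cm [-13.03   6.38   7.67] turn [-0.06  0.09 -0.05]  | shift in target axes [-13.05   6.37   7.66]
```

View pics/w11.png

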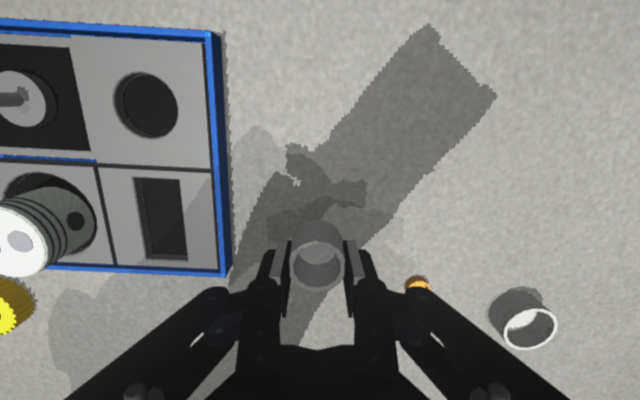

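play_rows:
  rows:
    - [0,[-3.3,0,1.9],[0,0,0]]
    - [0,[-3.3,0,1.9],[0,0,0]]
    - [0,[-3.3,0.5,1.9],[0,0,0]]
    - [0,[-2.6,1,1.6],[0,0,0]]
    - [0,[-0.6,1,0.4],[0,0,0]]
    - [0,[0,0,0],[0,0,0]]
    - [0,[0,0,0],[0,0,0]]
    - [0,[0,0,0],[0,0,0]]

```text
clock: 12.05
eef_pos: [621.9, 1.0, 79.1]
tool_rot: [-1.57, -0.001, -1.344]
force: [0.4, -0.7, 0.4]
width: 29.1
```

```bash
python3 - <<'E'
from h import *
plan(621.7,4.3,24,-1.34)
p=ctrl.get_image("wrist");save(p,"w12.png")
q=p["img"].astype(int); d=(q.max(2)<50).astype(np.uint8)
for k in cv2.findContours(d,0,2)[0]:
    if cv2.contourArea(k)>900 :
        M=cv2.moments(k);u,v=M["m10"]/M["m00"],M["m01"]/M["m00"]
        print("dark",cv2.boundingRect(k),at(p,u,v,14).round(1))
for t in ["bay_small_round","bay_slot","bay_post","bay_large_round"]:
    for r in ctrl.mark_of(p,t)[:1]:
        u,v=r["centre"][0]*640,r["centre"][1]*400
        print(t,round(r["conf"],2),(round(u),round(v)),at(p,u,v,4).round(1)[:2])
E
```

```text
clock 12.05 pos [621.9   1.   79.1] rot [-1.570e+00 -1.000e-03 -1.344e+00] w 29.1 F [ 0.4 -0.7  0.4]
shift in current tool axes cm [-0.33  5.51  0.05] turn [-0.06 -0.22  0.05]  | shift in target axes [-0.32  5.51  0.05]
dark (66, 241, 503, 159) [486.3 -28.1  14. ]
dark (283, 182, 59, 47) [627.5   5.9  14. ]
dark (136, 152, 106, 94) [611.3  97.9  14. ]
bay_small_round 0.95 (311, 207) [621.1   4.3]
bay_slot 0.61 (306, 303) [525.9 -11.9]
bay_post 0.56 (194, 201) [604.7  98.8]
```

View pics/w12.png

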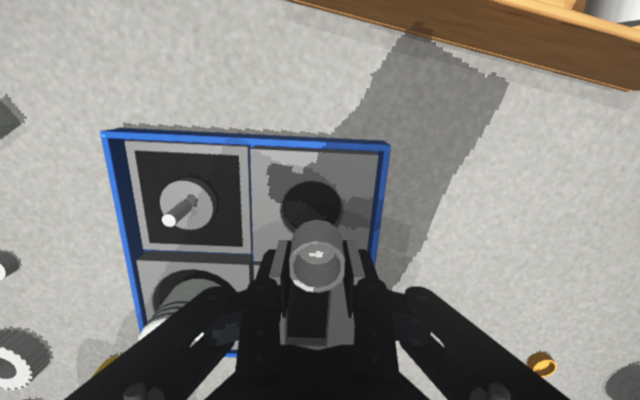

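play_rows:
  rows:
    - [0,[-0.3,1.0,0.05],[0,0,0]]
    - [0,[0,2.0,0],[0,0,0]]
    - [0,[0,1.2,0],[0,0,0]]
    - [0,[0,0.4,0],[0,0,0]]
    - [0,[0,0.3,0],[0,0,0]]
    - [0,[0,0.2,0],[0,0,0]]
    - [0,[0,0.2,0],[0,0,0]]
    - [0,[0,0,0],[0,0,0]]

```text
clock: 13.1
eef_pos: [622.0, 7.3, 25.9]
tool_rot: [-1.569, 0.001, -1.34]
force: [0.6, -0.1, -0.6]
width: 29.0
```

```bash
python3 - <<'E'
from h import *
plan(621.5,4.3,24,-1.34)
p=ctrl.get_image("wrist");save(p,"w13.png",(200,120,440,360),2.3)
E
```

```text
clock 13.1 pos [622.    7.3  25.9] rot [-1.569e+00  1.000e-03 -1.340e+00] w 29.0 F [ 0.6 -0.1 -0.6]
shift in current tool axes cm [ 0.28  0.18 -0.11] turn [-0.08 -0.02 -0.05]  | shift in target axes [ 0.28  0.19 -0.11]
```

View pics/w13.png

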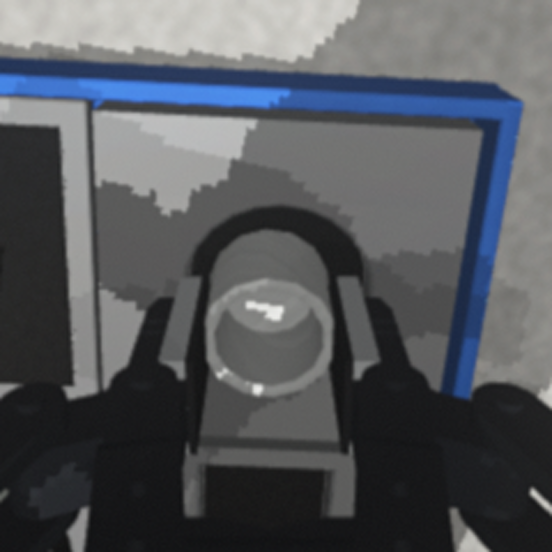

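play_rows:
  rows:
    - [0,[0.2,0.1,0],[0,0,0]]
    - [0,[0,0.2,0],[0,0,0]]
    - [0,[0,0,0],[0,0,0]]
    - [0,[0,0,0],[0,0,0]]
    - [0.4,[0,0,0],[0,0,0]]
    - [0.55,[0,0,0],[0,0,0]]
    - [0.55,[0,0,0],[0,0,0]]
    - [0.55,[0,-1.0,0],[0,0,0]]

```text
clock: 13.95
eef_pos: [621.0, 5.4, 31.7]
tool_rot: [-1.573, 0.002, -1.34]
force: [1.0, -0.5, -0.0]
width: 46.8
```

play_rows:
  rows:
    - [0.55,[0,-3,0],[0,0,0]]
    - [1,[0,-4,0],[0,0,0]]
    - [1,[0,-4,0],[0,0,0]]
    - [1,[0,-4,0],[0,0,0]]
    - [1,[-4,0,0],[0,0,0]]
    - [1,[-4,0,0],[0,0,0]]
    - [1,[-4,0,0],[0,0,0]]
    - [1,[-4,0,0],[0,0,0]]

```text
clock: 14.75
eef_pos: [585.1, 162.4, 183.7]
tool_rot: [-1.569, 0.001, -1.341]
force: [1.9, 0.8, 0.3]
width: 85.8
```

```bash
python3 - <<'E'
from h import *
p=ctrl.get_image("wrist");save(p,"w14.png")
plan(622,270,170,-1.34)
E
```

```text
clock 14.8 pos [582.6 172.6 183.1] rot [-1.57   0.009 -1.331] w 85.3 F [-1.7  6.  -0.2]
shift in current tool axes cm [-8.51  1.39  6.15] turn [-0.04  0.54 -0.5 ]  | shift in target axes [-8.58  1.31  6.07]
```

View pics/w14.png

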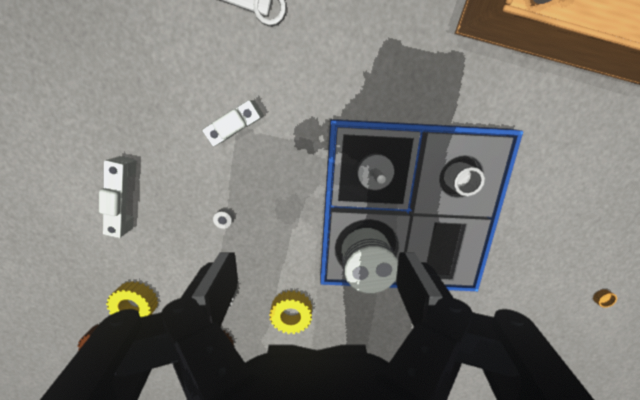

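```bash
python3 - <<'E'
from h import *
p=ctrl.get_image("wrist");save(p,"w15.png",(80,60,320,260),3)
for t in ["cap_short","cap_long"]:
  for r in ctrl.regions_of(p,t)[:2]:
    v,u=np.nonzero(r["pixels"]); W=np.array([at(p,a,b,22)[:2] for a,b in zip(u,v)],np.float32)
    print(t,round(r["conf"],2),(u.mean().round(),v.mean().round()),[np.round(k,1) for k in cv2.minAreaRect(W)])
plan(622,270,170,-1.34)
E
```

```text
cap_short 0.91 (np.float64(244.0), np.float64(121.0)) [array([624.6, 262.1]), array([22.3, 64.7]), np.float64(42.9)]
cap_short 0.21 (np.float64(469.0), np.float64(174.0)) [array([624.4,   9.7]), array([93.4, 97.8]), np.float64(10.1)]
cap_long 0.71 (np.float64(126.0), np.float64(193.0)) [array([510.3, 378.9]), array([ 38.5, 103.3]), np.float64(87.8)]
clock 14.95 pos [585.2 162.2 183.3] rot [-1.569e+00  1.000e-03 -1.337e+00] w 85.5 F [ 0.3 -0.9 -0.1]
shift in current tool axes cm [-9.63  1.35  6.07] turn [-0.08  0.15 -0.06]  | shift in target axes [-9.65  1.33  6.04]
```

View pics/w15.png

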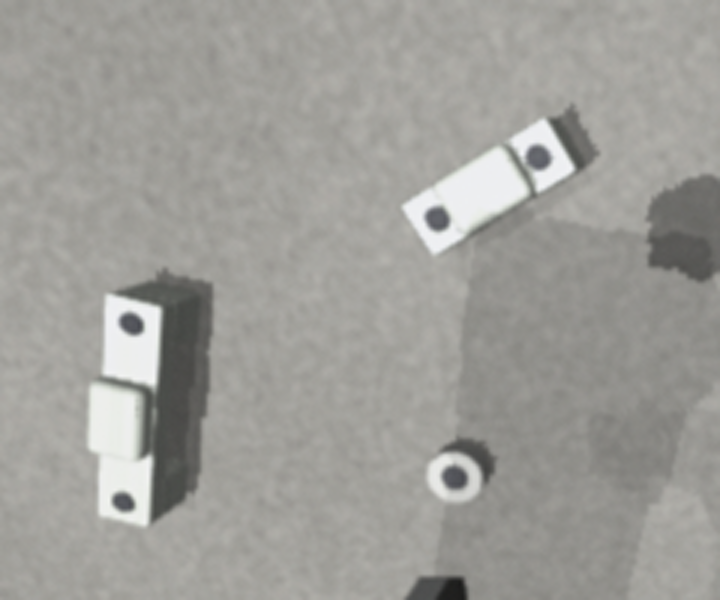

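```bash
python3 - <<'E'
from h import *
p=ctrl.get_image("wrist")
a=at(p,225.7,132.7,26);b=at(p,259.3,112.3,26);print(a,b,(a+b)/2,np.linalg.norm(a-b),np.degrees(np.arctan2(*(b-a)[1::-1])))
print(ctrl.read_state()["qpos"].round(2))
plan(*((a+b)/2)[:2],120,-1.34)
E
```

```text
[612.66893485 265.34206212  26.        ] [640.88666097 234.71530419  26.        ] [626.77779791 250.02868315  26.        ] 41.644187693349444 -47.34432035194213
[-0.53  0.64  0.35  1.7  -0.28  0.84 -1.4 ]
clock 15.0 pos [585.7 160.4 183.3] rot [-1.569  0.    -1.34 ] w 85.1 F [ 0.3 -0.5 -0.4]
shift in current tool axes cm [-7.79  6.34  6.04] turn [-0.09 -0.01 -0.01]  | shift in target axes [-7.79  6.33  6.05]
```

play_rows:
  rows:
    - [1,[-2.8,0,2.0],[0,0,0]]
    - [1,[-2.8,0,2.0],[0,0,0]]
    - [1,[-2.8,0,2.1],[0,8.5,0]]
    - [1,[0,0,0],[0,8.5,0]]
    - [1,[0,0,0],[0,8.5,0]]
    - [1,[0,0,0],[0,8.5,0]]
    - [1,[0,1,0],[0,8.5,0]]
    - [1,[0,1,0],[0,8.5,0]]

```text
clock: 15.8
eef_pos: [627.0, 254.2, 163.5]
tool_rot: [-1.569, 0.002, -2.24]
force: [-0.6, 0.1, -0.1]
width: 85.2
```

play_rows:
  rows:
    - [1,[0,1,0],[0,8.5,0]]
    - [1,[0,1,0],[0,0.8,0]]
    - [1,[0,0,0],[0,0,0]]
    - [1,[0,0,0],[0,0,0]]
    - [1,[0,0,0],[0,0,0]]
    - [1,[0,0,0],[0,0,0]]
    - [1,[0,0,0],[0,0,0]]
    - [1,[0,0,0],[0,0,0]]

```text
clock: 16.6
eef_pos: [625.9, 256.8, 143.3]
tool_rot: [-1.571, 0.002, -2.392]
force: [-0.1, 0.8, 0.5]
width: 85.5
```

```bash
python3 - <<'E'
from h import *
p=ctrl.get_image("wrist");save(p,"w16.png")
for t in ["cap_short"]:
  for r in ctrl.regions_of(p,t)[:2]:
    v,u=np.nonzero(r["pixels"]); W=np.array([at(p,a,b,22)[:2] for a,b in zip(u,v)],np.float32)
    print(t,round(r["conf"],2),(u.mean().round(),v.mean().round()),[np.round(k,1) for k in cv2.minAreaRect(W)])
print(ctrl.read_state()["qpos"].round(2))
plan(624,262,20,np.radians(-137.2))
E
```

```text
cap_short 0.93 (np.float64(314.0), np.float64(193.0)) [array([624.6, 261.5]), array([21.1, 64.4]), np.float64(43.5)]
[-0.76  0.84  0.62  1.53 -0.56  0.95 -2.36]
clock 16.7 pos [625.8 256.8 143.1] rot [-1.571e+00  2.000e-03 -2.392e+00] w 85.4 F [-0.8  0.7 -0. ]
shift in current tool axes cm [-0.2  12.31 -0.5 ] turn [ 0.02  0.13 -0.09]  | shift in target axes [-0.22 12.31 -0.51]
```

View pics/w16.png

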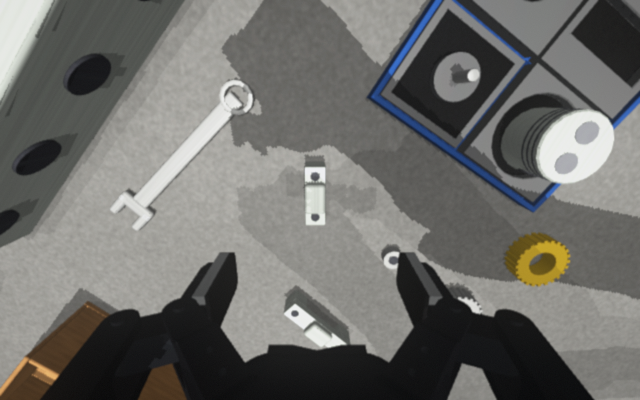

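```bash
python3 - <<'E'
from h import *
p=ctrl.get_image("wrist");s=ctrl.read_state()
a=at(p,315.3,176,26);b=at(p,315.3,217,26);c=(a+b)/2;print(a,b,c,np.degrees(np.arctan2(*(b-a)[1::-1])))
R=Ro.from_euler('xyz',s["tool_rot"])
r=at(p,392,257,6);print("ring rel",R.inv().apply(r-c))
plan(c[0],c[1],20,np.radians(-137.2))
E
```

```text
[637.06346327 246.37221238  26.        ] [608.37621516 277.33266702  26.        ] [622.71983921 261.8524397   26.        ] 132.81748277264515
ring rel [ 86.40708055  19.90167337 -78.8641132 ]
clock 16.75 pos [625.8 256.8 143.1] rot [-1.571e+00  1.000e-03 -2.392e+00] w 85.7 F [-1.3  0.3 -0.8]
shift in current tool axes cm [-0.1  12.31 -0.58] turn [ 0.02  0.12 -0.08]  | shift in target axes [-0.12 12.31 -0.58]
```

play_rows:
  rows:
    - [1,[-0.1,2.5,-0.6],[0,0,0]]
    - [1,[0,4.0,0],[0,0,0]]
    - [1,[0,3.0,0],[0,0,0]]
    - [1,[0,1.8,0],[0,0,0]]
    - [1,[0,0.8,0],[0,0,0]]
    - [1,[0,0.2,0],[0,0,0]]
    - [1,[0,0,0],[0,0,0]]
    - [1,[0,0,0],[0,0,0]]

```text
clock: 17.55
eef_pos: [623.7, 262.1, 21.5]
tool_rot: [-1.57, 0.004, -2.393]
force: [-0.2, -0.5, 1.4]
width: 85.2
```

```bash
python3 - <<'E'
from h import *
p=ctrl.get_image("wrist");save(p,"w17.png")
plan(622.7,261.9,17,np.radians(-137.2))
E
```

```text
clock 17.6 pos [623.6 262.2  21.5] rot [-1.57   0.004 -2.393] w 85.3 F [ 0.5 -0.5  0.2]
shift in current tool axes cm [ 0.09  0.45 -0.04] turn [-0.03  0.11 -0.21]  | shift in target axes [ 0.08  0.45 -0.04]
```

View pics/w17.png

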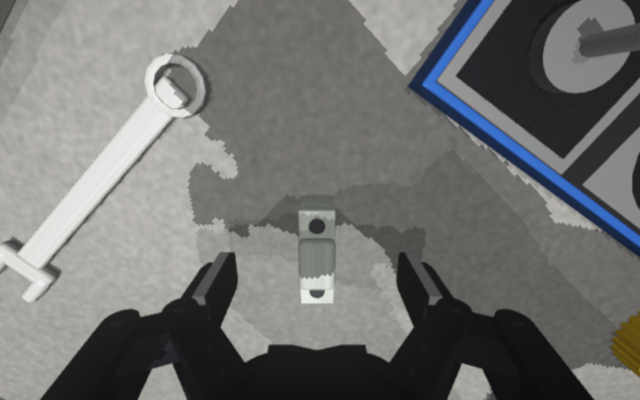

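Centred and aligned. Close 4 mm lower.

play_rows:
  rows:
    - [1,[0,0.4,0],[0,0,0]]
    - [0.5,[0,0,0],[0,0,0]]
    - [0,[0,0,0],[0,0,0]]
    - [0,[0,0,0],[0,0,0]]
    - [0,[0,0,0],[0,0,0]]
    - [0,[0,0,0],[0,0,0]]
    - [0,[0,0,0],[0,0,0]]
    - [0,[0,0,0],[0,0,0]]

```text
clock: 18.4
eef_pos: [622.9, 261.9, 16.2]
tool_rot: [-1.571, 0.002, -2.393]
force: [0.1, 0.5, 2.5]
width: 18.4
```

play_rows:
  rows:
    - [0,[0,-0.5,0],[0,0,0]]
    - [0,[0,-2,0],[0,0,0]]
    - [0,[0,-4,0],[0,0,0]]
    - [0,[0,-4,0],[0,-8.5,0]]
    - [0,[0,-1,0],[0,-8.5,0]]
    - [0,[0,0,0],[0,-8.5,0]]
    - [0,[0,0,0],[0,-8.5,0]]
    - [0,[0,0,0],[0,-8.5,0]]

```text
clock: 19.2
eef_pos: [622.0, 261.7, 131.1]
tool_rot: [-1.571, 0.001, -1.645]
force: [0.6, -0.7, -1.1]
width: 18.8
```

```bash
python3 - <<'E'
from h import *
plan(527.3,-12.7,110,np.radians(-79.8))
p=ctrl.get_image("wrist");save(p,"w18.png")
E
```

```text
clock 19.2 pos [622.  261.7 131.1] rot [-1.571e+00  1.000e-03 -1.645e+00] w 18.8 F [ 0.6 -0.7 -1.1]
shift in current tool axes cm [28.06  2.08 -7.41] turn [-1.000e-02 -1.444e+01 -5.000e-02]  | shift in target axes [ 25.33   2.11 -14.18]
```

View pics/w18.png

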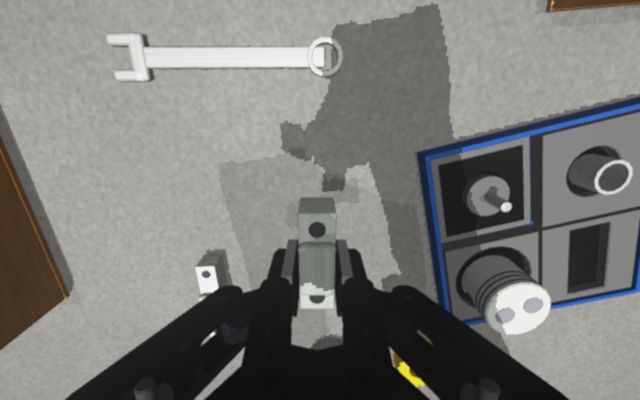

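play_rows:
  rows:
    - [0,[0,0,0],[0,-7.2,0]]
    - [0,[0,0,0],[0,-7.2,0]]
    - [0,[4.2,0,-2.3],[0,0,0]]
    - [0,[4.2,0,-2.4],[0,0,0]]
    - [0,[4.2,0,-2.3],[0,0,0]]
    - [0,[4.2,0,-2.4],[0,0,0]]
    - [0,[4.2,0,-2.3],[0,0,0]]
    - [0,[4.2,0,-2.4],[0,0,0]]

```text
clock: 20.05
eef_pos: [525.5, -12.3, 130.7]
tool_rot: [-1.57, 0.001, -1.402]
force: [1.2, -0.5, -1.2]
width: 18.7
```

play_rows:
  rows:
    - [0,[0,1,0],[0,0,0]]
    - [0,[0,1.5,0],[0,0,0]]
    - [0,[0,1.0,0],[0,0,0]]
    - [0,[0,0.5,0],[0,0,0]]
    - [0,[0,0,0],[0,0,0]]
    - [0,[0,0,0],[0,0,0]]
    - [0,[0,0,0],[0,0,0]]
    - [0,[0,0,0],[0,0,0]]

```text
clock: 20.85
eef_pos: [526.8, -10.3, 91.0]
tool_rot: [-1.569, 0.001, -1.399]
force: [0.2, 0.3, -1.1]
width: 18.2
```

```bash
python3 - <<'E'
from h import *
p=ctrl.get_image("wrist");save(p,"w19.png")
plan(527.3,-12.7,26,np.radians(-79.8))
for t in ["bay_small_round","bay_slot","bay_post","bay_large_round"]:
    for r in ctrl.mark_of(p,t)[:1]:
        u,v=r["centre"][0]*640,r["centre"][1]*400
        print(t,round(r["conf"],2),(round(u),round(v)),at(p,u,v,4).round(1)[:2])
E
```

```text
clock 20.9 pos [526.8 -10.4  91. ] rot [-1.569e+00  1.000e-03 -1.399e+00] w 18.8 F [-0.6 -0.4 -1.8]
shift in current tool axes cm [0.24 6.5  0.  ] turn [-0.1  -0.38 -0.05]  | shift in target axes [0.24 6.5  0.01]
bay_small_round 0.18 (18, 276) [404.9 256.3]
bay_slot 0.67 (319, 204) [525.4 -13. ]
bay_post 0.84 (192, 83) [605.   97.8]
```

View pics/w19.png

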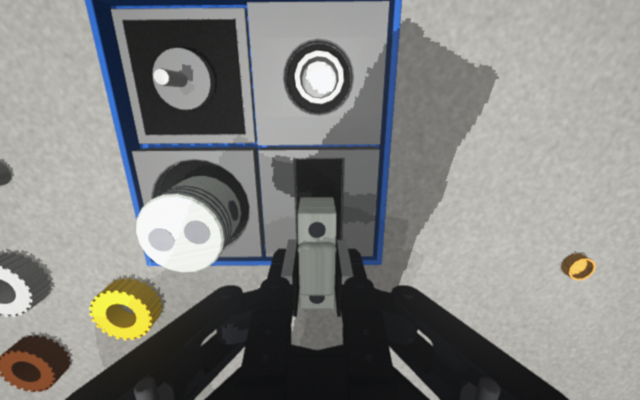

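play_rows:
  rows:
    - [0,[0.2,1.5,0],[0,0,0]]
    - [0,[0,2.5,0],[0,0,0]]
    - [0,[0,1.2,0],[0,0,0]]
    - [0,[0,0.4,0],[0,0,0]]
    - [0,[0,0.2,0],[0,0,0]]
    - [0,[0,0.2,0],[0,0,0]]
    - [0,[0,0.1,0],[0,0,0]]
    - [0,[0,0,0],[0,0,0]]

```text
clock: 21.9
eef_pos: [527.2, -12.3, 30.0]
tool_rot: [-1.569, 0.001, -1.399]
force: [-0.2, 0.7, -1.0]
width: 18.7
```

```bash
python3 - <<'E'
from h import *
p=ctrl.get_image("wrist");save(p,"w20.png",(200,80,440,320),2.3)
plan(527.3,-12.7,26,np.radians(-79.8))
E
```

```text
clock 21.95 pos [527.2 -12.4  30. ] rot [-1.569e+00  1.000e-03 -1.400e+00] w 18.4 F [ 0.   0.9 -1.4]
shift in current tool axes cm [0.04 0.4  0.01] turn [-0.1  -0.39 -0.05]  | shift in target axes [0.04 0.4  0.01]
```

View pics/w20.png

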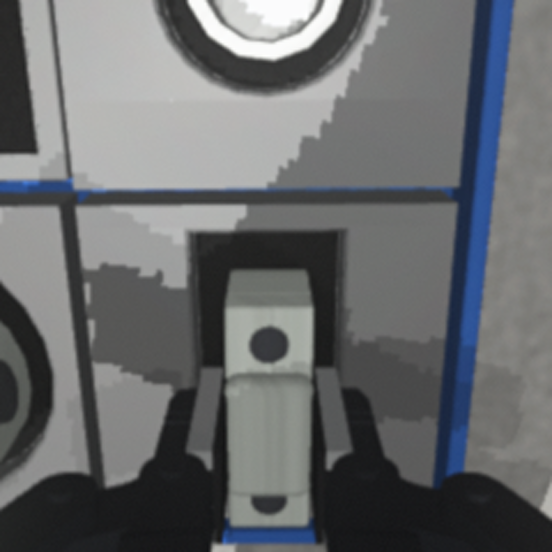

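Cap is inside the slot, centred. Lower the last 4 mm and release.

play_rows:
  rows:
    - [0,[0,0.2,0],[0,0,0]]
    - [0,[0,0.2,0],[0,0,0]]
    - [0,[0,0.1,0],[0,0,0]]
    - [0,[0,0,0],[0,0,0]]
    - [0.25,[0,0,0],[0,0,0]]
    - [0.4,[0,0,0],[0,0,0]]
    - [0.4,[0,0,0],[0,0,0]]
    - [0.4,[0,-1,0],[0,0,0]]

```text
clock: 22.75
eef_pos: [525.9, -12.4, 33.8]
tool_rot: [-1.572, 0.002, -1.4]
force: [-0.2, -0.2, -0.5]
width: 34.1
```

play_rows:
  rows:
    - [0.4,[0,-3,0],[0,0,0]]
    - [0.5,[0,-4,0],[0,0,0]]
    - [1,[0,-4,0],[0,0,0]]
    - [1,[0,-4,0],[0,0,0]]
    - [1,[-4,0,-1],[0,0,0]]
    - [1,[-4,0,-1],[0,0,0]]
    - [1,[-4,0,-1],[0,0,0]]
    - [1,[-4,0,-1],[0,0,0]]

```text
clock: 23.55
eef_pos: [459.2, 139.6, 185.4]
tool_rot: [-1.569, 0.001, -1.4]
force: [-0.5, 1.3, 0.0]
width: 85.7
```

```bash
python3 - <<'E'
from h import *
p=ctrl.get_image("wrist");save(p,"w21.png")
plan(395,262,150,-1.40)
E
```

```text
clock 23.6 pos [455.3 147.5 184.8] rot [-1.573  0.007 -1.39 ] w 85.4 F [-3.4  5.2 -0.8]
shift in current tool axes cm [-12.33   3.57  -3.87] turn [ 0.13  0.56 -0.38]  | shift in target axes [-12.31   3.48  -4.  ]
```

View pics/w21.png

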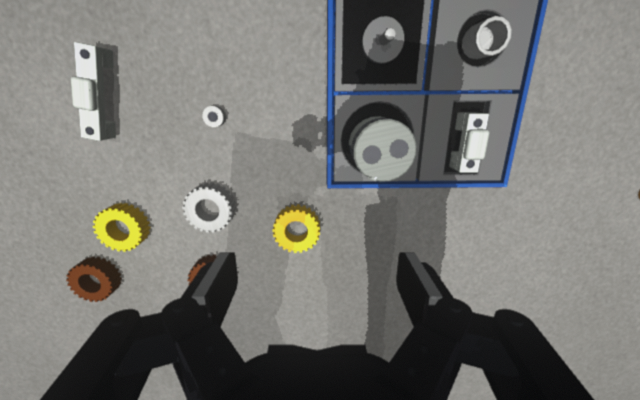

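play_rows:
  rows:
    - [1,[-4,0,-1.2],[0,0,0]]
    - [1,[-4,0,-1.2],[0,0,0]]
    - [1,[-4,0,-1.2],[0,0,0]]
    - [1,[0,0,0],[0,0,0]]
    - [1,[0,0,0],[0,0,0]]
    - [1,[0,0,0],[0,0,0]]
    - [1,[0,0,0],[0,0,0]]
    - [1,[0,0,0],[0,0,0]]

```text
clock: 24.4
eef_pos: [404.8, 249.1, 184.9]
tool_rot: [-1.57, 0.001, -1.402]
force: [-0.4, 0.1, -0.1]
width: 85.3
```

```bash
python3 - <<'E'
from h import *
p=ctrl.get_image("wrist");save(p,"w22.png")
s=ctrl.read_state();R=Ro.from_euler('xyz',s["tool_rot"])
for r in ctrl.regions_of(p,"sprocket"):
    v,u=np.nonzero(r["pixels"]); m=p["img"][r["pixels"]].mean(0).round()
    a=at(p,u.mean(),v.mean(),12); print(round(r["conf"],2),u.min(),u.max(),v.min(),v.max(),m,a.round(1),R.inv().apply(a-s["eef_pos"]).round())
plan(395,262,150,-1.40)
E
```

```text
0.81 152 203 234 278 [92. 60. 41.] [271.3 405.3  12. ] [-176.  173. -105.]
0.76 277 322 231 276 [93. 60. 42.] [300.9 252.5  12. ] [ -20.  173. -102.]
0.71 186 238 177 225 [188. 185.  57.] [354.2 365.4  12. ] [-123.  173.  -30.]
0.6 369 420 177 226 [182. 171.  54.] [389.6 152.7  12. ] [ 93. 173. -31.]
0.57 281 329 154 204 [175. 176. 172.] [398.9 260.3  12. ] [-12. 173.  -4.]
clock 24.5 pos [404.6 249.6 184.8] rot [-1.570e+00  1.000e-03 -1.401e+00] w 85.7 F [ 0.2 -0.8 -0.8]
shift in current tool axes cm [-1.38  3.48 -0.74] turn [-0.06 -0.07 -0.05]  | shift in target axes [-1.39  3.48 -0.73]
```

View pics/w22.png

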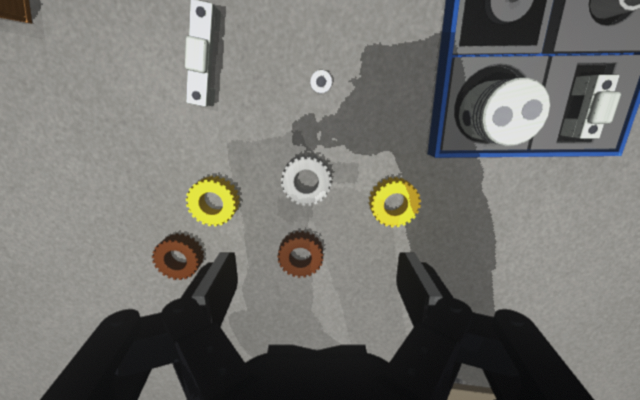

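```bash
python3 - <<'E'
from h import *
p=ctrl.get_image("wrist");save(p,"w23.png",(150,130,450,290),2.6)
a=at(p,306,181,20);print(a)
plan(a[0],a[1],5,-1.40)
E
```

```text
[398.85671068 260.07408868  20.        ]
clock 24.55 pos [404.5 249.8 184.8] rot [-1.570e+00  1.000e-03 -1.401e+00] w 85.8 F [-0.7 -0.6  0.3]
shift in current tool axes cm [-1.09 17.98 -0.4 ] turn [-0.05 -0.05 -0.05]  | shift in target axes [-1.11 17.98 -0.38]
```

View pics/w23.png

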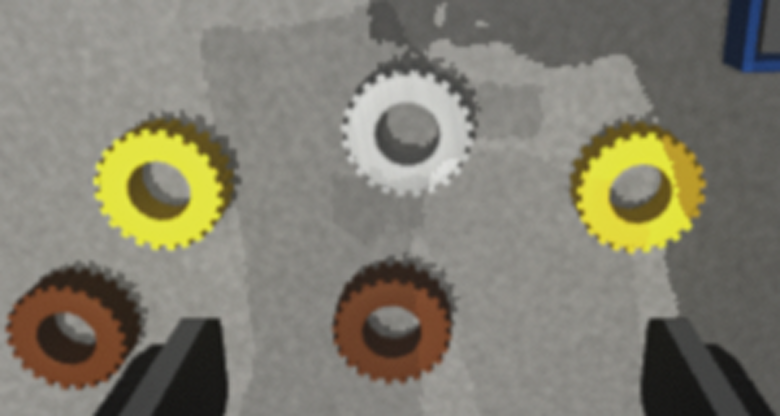

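The grey steel ring is the sprocket: crop (407,133), full picture (306,181). The two yellow and two brown ones are look-alikes. Going down over the grey one.

play_rows:
  rows:
    - [1,[-1.1,3.0,-0.4],[0,0,0]]
    - [1,[0,4.5,0],[0,0,0]]
    - [1,[0,4.5,0],[0,0,0]]
    - [1,[0,3.0,0],[0,0,0]]
    - [1,[0,1.5,0],[0,0,0]]
    - [1,[0,0.6,0],[0,0,0]]
    - [1,[0,0.2,0],[0,0,0]]
    - [1,[0,0,0],[0,0,0]]

```text
clock: 25.35
eef_pos: [399.0, 260.9, 12.3]
tool_rot: [-1.569, 0.001, -1.4]
force: [-0.0, -0.1, -0.4]
width: 85.5
```

```bash
python3 - <<'E'
from h import *
p=ctrl.get_image("wrist");save(p,"w24.png")
plan(398.9,260,5,-1.40)
E
```

```text
clock 25.4 pos [399.1 261.1  12.6] rot [-1.568e+00  1.000e-03 -1.400e+00] w 85.8 F [ 0.4  1.  -0.1]
shift in current tool axes cm [ 0.1   0.76 -0.04] turn [-0.14  0.02 -0.08]  | shift in target axes [ 0.1   0.76 -0.04]
```

View pics/w24.png

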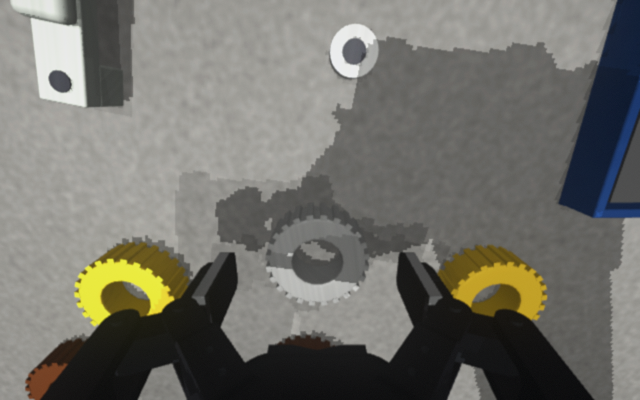

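play_rows:
  rows:
    - [1,[0.1,0.6,0],[0,0,0]]
    - [1,[0,0.2,0],[0,0,0]]
    - [0.5,[0,0,0],[0,0,0]]
    - [0,[0,0,0],[0,0,0]]
    - [0,[0,0,0],[0,0,0]]
    - [0,[0,0,0],[0,0,0]]
    - [0,[0,0,0],[0,0,0]]
    - [0,[0,0,0],[0,0,0]]

```text
clock: 26.2
eef_pos: [399.0, 260.3, 5.2]
tool_rot: [-1.568, 0.003, -1.4]
force: [-1.5, -0.4, 10.8]
width: 51.5
```

```bash
python3 - <<'E'
from h import *
plan(398.9,260,5,-1.40)
E
```

```text
clock 26.2 pos [399.  260.3   5.2] rot [-1.568  0.003 -1.4  ] w 51.5 F [-1.5 -0.4 10.8]
shift in current tool axes cm [ 0.03  0.02 -0.02] turn [-0.13 -0.01 -0.15]  | shift in target axes [ 0.03  0.02 -0.02]
```

play_rows:
  rows:
    - [0,[0,-0.5,0],[0,0,0]]
    - [0,[0,-2,0],[0,0,0]]
    - [0,[0,-4,0],[0,0,0]]
    - [0,[0,-4,0],[0,0,0]]
    - [0,[0,-3,0],[0,0,0]]
    - [0,[0,0,0],[0,0,0]]
    - [0,[0,0,0],[0,0,0]]
    - [0,[0,0,0],[0,0,0]]

```text
clock: 27.0
eef_pos: [397.5, 259.3, 137.8]
tool_rot: [-1.572, 0.0, -1.399]
force: [-0.2, 0.3, -2.3]
width: 51.4
```

```bash
python3 - <<'E'
from h import *
p=ctrl.get_image("wrist");save(p,"w25.png")
plan(604.7,98.7,130,-1.40)
E
```

```text
clock 27.05 pos [397.5 259.1 137.6] rot [-1.573 -0.    -1.399] w 51.4 F [-0.5  0.1 -2.1]
shift in current tool axes cm [19.34  0.73 17.69] turn [0.1  0.03 0.01]  | shift in target axes [19.33  0.76 17.7 ]
```

View pics/w25.png

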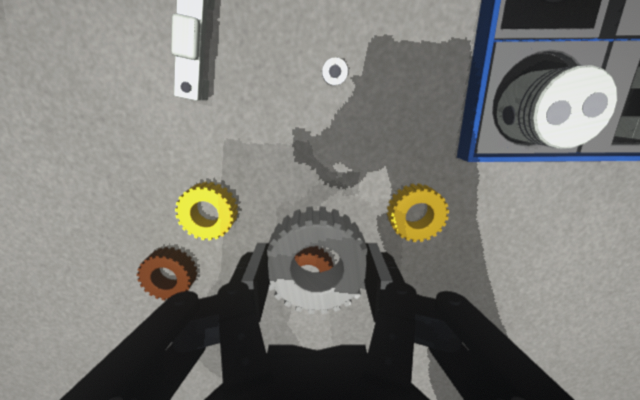

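play_rows:
  rows:
    - [0,[3.2,0,2.95],[0,0,0]]
    - [0,[3.2,0,2.95],[0,0,0]]
    - [0,[3.2,0,2.95],[0,0,0]]
    - [0,[3.2,0,2.95],[0,0,0]]
    - [0,[3.2,0,2.95],[0,0,0]]
    - [0,[3.2,0,2.95],[0,0,0]]
    - [0,[0,2,0],[0,0,0]]
    - [0,[0,2,0],[0,0,0]]

```text
clock: 27.85
eef_pos: [606.2, 98.2, 96.7]
tool_rot: [-1.571, 0.0, -1.403]
force: [-1.1, 0.1, -3.1]
width: 51.5
```

play_rows:
  rows:
    - [0,[0,0,0],[0,0,0]]
    - [0,[0,0,0],[0,0,0]]
    - [0,[0,0,0],[0,0,0]]
    - [0,[0,0,0],[0,0,0]]
    - [0,[0,0,0],[0,0,0]]
    - [0,[0,0,0],[0,0,0]]
    - [0,[0,0,0],[0,0,0]]
    - [0,[0,0,0],[0,0,0]]

```text
clock: 28.65
eef_pos: [605.8, 100.7, 99.0]
tool_rot: [-1.57, 0.001, -1.4]
force: [-0.3, 0.4, -1.9]
width: 51.3
```

```bash
python3 - <<'E'
from h import *
p=ctrl.get_image("wrist");save(p,"w26.png")
plan(604.7,98.7,25,-1.40)
E
```

```text
clock 28.7 pos [605.7 100.7  98.9] rot [-1.57e+00  1.00e-03 -1.40e+00] w 51.3 F [ 0.2 -0.3 -1.9]
shift in current tool axes cm [ 0.19  7.39 -0.15] turn [-0.06  0.03 -0.06]  | shift in target axes [ 0.18  7.39 -0.14]
```

View pics/w26.png

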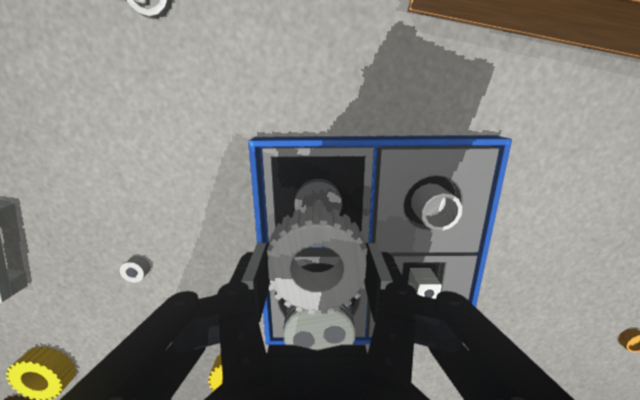

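```bash
python3 - <<'E'
from h import *
p=ctrl.get_image("wrist");s=ctrl.read_state();R=Ro.from_euler('xyz',s["tool_rot"])
save(p,"w27.png",(240,160,400,340),3.3)
a=at(p,317,266,s["eef_pos"][2]+14.8);print(a,R.inv().apply(a-s["eef_pos"]))
print(proj(p,[604.7,98.7,48]),proj(p,[604.7,98.7,20]))
q=p["extrinsics"]
E
```

```text
[607.79656517 100.07893607 113.61474862] [  0.91340556 -14.79896991   1.9709472 ]
(np.float64(318.0511305663315), np.float64(220.2577061969756)) (np.float64(317.9090503353343), np.float64(206.5870557554143))
```

View pics/w27.png

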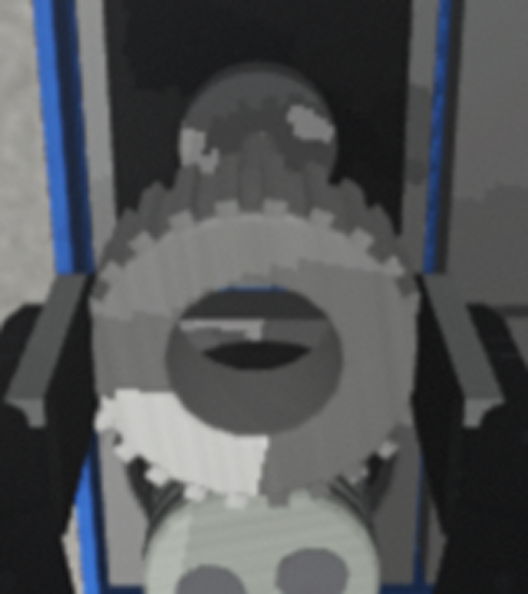

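play_rows:
  rows:
    - [0,[0.1,1.0,-0.3],[0,0,0]]
    - [0,[0,1.5,0],[0,0,0]]
    - [0,[0,1.2,0],[0,0,0]]
    - [0,[0,1.0,0],[0,0,0]]
    - [0,[0,0.9,0],[0,0,0]]
    - [0,[0,0.6,0],[0,0,0]]
    - [0,[0,0.2,0],[0,0,0]]
    - [0,[0,0,0],[0,0,0]]

```text
clock: 29.55
eef_pos: [603.0, 99.1, 34.6]
tool_rot: [-1.57, 0.001, -1.4]
force: [-0.6, -0.3, -2.2]
width: 51.1
```

```bash
python3 - <<'E'
from h import *
p=ctrl.get_image("wrist");save(p,"w28.png",(200,130,440,370),2.3)
plan(604.7,98.7,25,-1.40)
E
```

```text
clock 29.6 pos [603.2  99.2  34.9] rot [-1.569e+00  1.000e-03 -1.400e+00] w 51.4 F [ 0.4  0.4 -1.2]
shift in current tool axes cm [0.07 0.99 0.14] turn [-0.08  0.02 -0.05]  | shift in target axes [0.07 0.99 0.14]
```

View pics/w28.png

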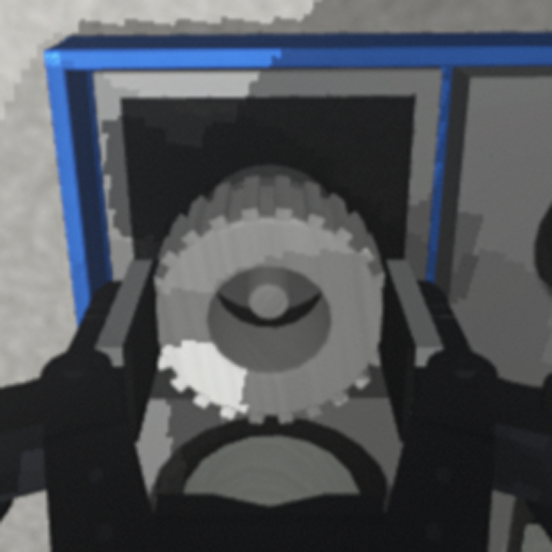

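play_rows:
  rows:
    - [0,[0,0.4,0],[0,0,0]]
    - [0,[0,0.3,0],[0,0,0]]
    - [0,[0,0.2,0],[0,0,0]]
    - [0,[0,0.1,0],[0,0,0]]
    - [0,[0,0,0],[0,0,0]]
    - [0,[0,0,0],[0,0,0]]
    - [0,[0,0,0],[0,0,0]]
    - [0,[0,0,0],[0,0,0]]

```text
clock: 30.4
eef_pos: [602.9, 99.3, 25.3]
tool_rot: [-1.57, 0.001, -1.4]
force: [-2.2, -0.1, 5.4]
width: 51.5
```

```bash
python3 - <<'E'
from h import *
p=ctrl.get_image("wrist");save(p,"w29.png",(200,130,440,370),2.3)
plan(604.7,98.7,25,-1.40)
E
```

```text
clock 30.45 pos [602.9  99.3  25.3] rot [-1.57e+00  1.00e-03 -1.40e+00] w 51.4 F [-2.7 -0.   5.1]
shift in current tool axes cm [0.09 0.03 0.17] turn [-0.06  0.03 -0.08]  | shift in target axes [0.09 0.03 0.17]
```

View pics/w29.png

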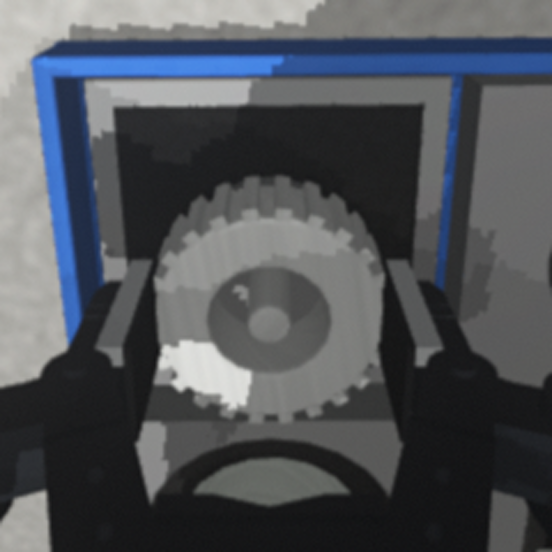

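play_rows:
  rows:
    - [0.7,[0,0,0],[0,0,0]]
    - [0.75,[0,0,0],[0,0,0]]
    - [0.75,[0,0,0],[0,0,0]]
    - [0.75,[0,-0.5,0],[0,0,0]]
    - [0.75,[0,-2,0],[0,0,0]]
    - [0.75,[0,-3,0],[0,0,0]]
    - [0.75,[0,-4,0],[0,0,0]]
    - [0.75,[0,-4,0],[0,0,0]]

```text
clock: 31.25
eef_pos: [602.5, 98.9, 161.1]
tool_rot: [-1.571, 0.001, -1.4]
force: [-0.1, 1.1, -0.0]
width: 63.9
```

play_rows:
  rows:
    - [0.75,[0,-3,-2],[0,0,0]]
    - [0.75,[0,0,-4],[0,0,0]]
    - [0.75,[0,0,-4],[0,0,0]]
    - [0.75,[0,0,0],[0,0,0]]
    - [0.75,[0,0,0],[0,0,0]]
    - [0.75,[0,0,0],[0,0,0]]
    - [0.75,[0,0,0],[0,0,0]]
    - [0.75,[0,0,0],[0,0,0]]

```text
clock: 32.05
eef_pos: [505.2, 82.0, 189.5]
tool_rot: [-1.569, 0.001, -1.399]
force: [0.1, 0.1, -0.5]
width: 64.0
```

```bash
python3 - <<'E'
from h import *
p=ctrl.get_image("wrist");save(p,"w30.png")
p2=ctrl.get_image("side");save(p2,"s30.png",(180,120,400,380),2.2)
p3=ctrl.get_image("scene");save(p3,"c30.png",(160,80,480,340),2.2)
E
```

```text
(no output)
```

View pics/w30.png

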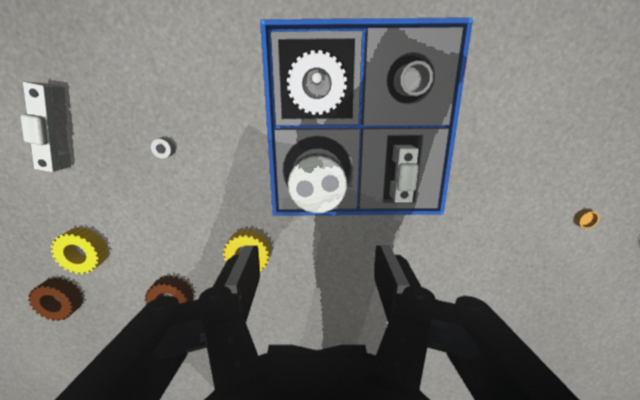

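View pics/s30.png

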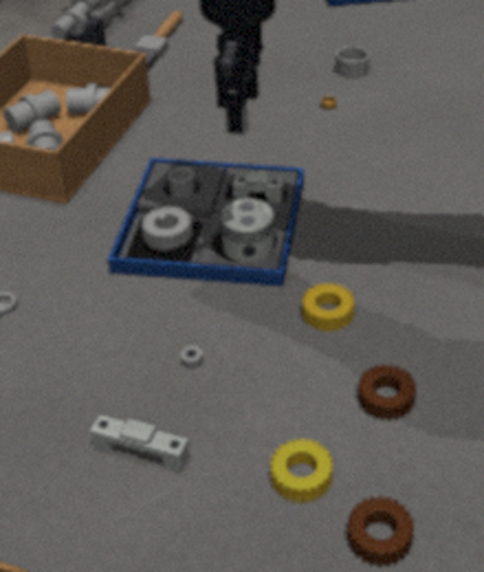

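View pics/c30.png

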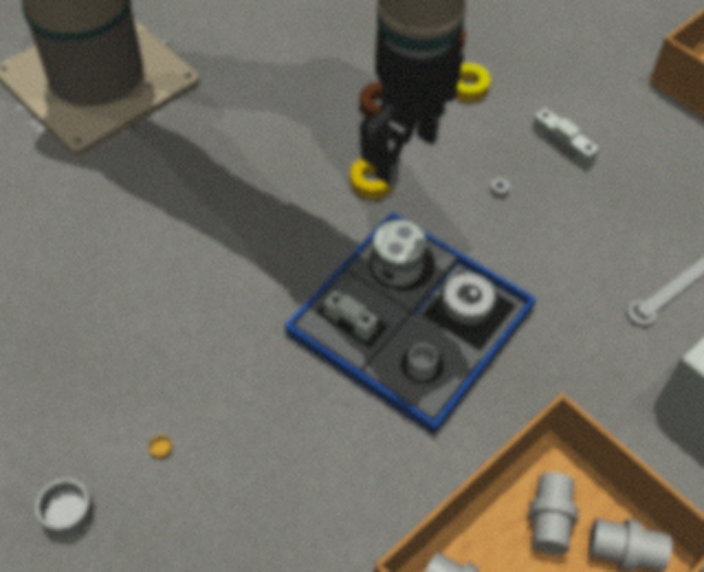

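```bash
python3 -c "
from cell import ctrl
print(ctrl.finish_job())"
```

```text
the job is handed in; nothing more can be done
None
```

I put all four parts in the caddy in the order you gave and handed the job in at about 32 s. The order was piston, small tappet, short bearing cap, then the sprocket over the post.

- **Final pictures:** the last wrist, side and scene views show each part upright and down in its place, with the gripper clear of everything. The larger tappet, the long bearing cap and the yellow and brown rings were not handled and appear in the same places.
- **Seating:** when set down, the piston and sprocket met their floors with the tool about 10 mm and 20 mm above its pick heights, which matches the bay floors. I lowered the tappet and cap to their matching heights but took no force reading there, so those two rest on the pictures alone.
- **Forces:** the highest I read was about 28 N, while setting the piston down. I only read the force at the end of each move, so short peaks in between would not show.
- **Measurements:** position readings swayed by up to about 10 mm just after fast moves, so I let the arm settle and measured again before grasping. No checks were left failing at hand-in.

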